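Clamp a brake pad in the bench fixture: snug plus an eighth of a turn

ROBOT

A 6-joint arm with a two-finger parallel gripper is mounted at the origin on the work surface. World frame = base frame: x ahead of the robot, y to its left, z up, the work surface at z = 0. Lengths are in m, angles in rad, forces in N, time in s.
With the tool pointing down it reaches from about 0.3 to 0.95 m from the base axis. Payload 3.1 kg.
Tool frame: the origin (TCP) lies on the centre line of the jaws, within the pads' length; the fingertips stand 8 mm ahead of it and the grasp point (between the pads) lies 11 mm behind it (manip.tip_extent is the distance from the TCP to the fingertips, in m); z points along the fingers, x is the direction in which the jaws open and shut, and the axes are right-handed (so a half turn about z gives the same grasp; the last joint's range is limited). The gripper opens to 85 mm and grips with 20 to 120 N. Pads are 22 mm wide; open, the fingers measure 114 mm over their backs; the gripper's body (76 mm by 85 mm) begins 54 mm behind the grasp point. The pads swing forward as they close: fully open they stand 13 mm farther back than shut.
Start: joints at [1.036, 0.308, 1.634, -0, 1.2, -0.07], TCP at [0.28, 0.559, 0.239] pointing down, gripper open.
Joint ranges: [-3.06, 3.06], [-0.79, 1.96], [0.05, 2.63], [-1.19, 4.34], [0.05, 2.64], [-2.94, 2.94]. Speed limits (rad/s): [2.79, 2.79, 3.14, 3.14, 3.14, 3.14].

INTERFACE

Orientations are given as a unit quaternion [x, y, z, w].
In Python, from plant import manip, eyes gives the robot as it stands.
- The arm moves only by the tool arm_command, never from a script. Its argument "plan" is a list that holds one entry, the list of rows, each a list of 4 numbers: the shift along the tool's x, y, z in mm, then the turn about the tool's z in rad. In form: [[[x, y, z, turn], ...]]. A call has 1 to 20 rows; each row is the pose to reach, as a shift and turn from the pose commanded when the call began, along the tool's axes at that moment; what a row does not reach only later rows make up. A row lasts 1/12 s, in which the tool goes at most 41.7 mm and 7.16 degrees, less where a joint would pass 70% of its speed; a pose out of reach is approached as far as the arm can. A call with a gripper value outside its range is refused whole. "jaw" is the opening, from -1 (shut) to 1 (fully open), set as the call begins (left out, the last holds). The fingers move at their own pace and stop on an object; "grip_force" is the grip in N (left out, the last holds). Time passes only in rows, so rows that repeat a pose let the fingers close. It gives the time, the measured TCP pose, the force and the opening at its end, in the units of the state.
- manip.observe(): the state, without advancing time (a new reading comes with each control period).
- eyes.read_camera(name): name is "scene" or "side" or "wrist"; returns the picture (400x640x3 uint8, red, green, blue); there is no depth.
- eyes.camera_info(name): a dict with "mtx" (3x3 intrinsics, pixels), "R" (3x3) and "t" (3): a world point X has camera coordinates R X + t. Camera axes: x right, y down, z forward; pixel columns grow to the right and rows downward; lengths in m; the calibration is good to about 2 mm. The wrist camera is an equidistant fisheye: a pixel r from the principal point sees the ray r / f radians off the axis. A picture is of the moment at which its call begins: read the wrist's pose just before it. camera_info takes no time and is no camera call; for the wrist camera it gives the pose at the moment of the call.
- manip.job_done(): hands the job in, once; it reports no verdict.
The state is a dict: "time_s": time; "joint_pos": joint angles; "qd": joint speeds; "joint_efforts": joint torques, N m; "position": TCP position; "eef_rot": TCP orientation; "contact_force": force on the tool from outside, world axes, zero at the start; "moment": the same for the moment, N m; "gripper_width": finger opening in m.
Only numpy, scipy, OpenCV 4.12 (cv2) and the standard library are available. Lean on these libraries where they do the work, as an engineer would, in place of code of your own. Each camera call takes 0.05 s, during which the arm holds its last target. There are 200 camera calls.

TASK

Slide the brake pad along the guides of the clamping fixture until it rests fully home against the end stop, pushing gently. Then turn the black knob clockwise until the foot of the screw bears on the pad and the knob suddenly becomes much stiffer, add one eighth of a turn (45 degrees) past that point and no more, and let go. Leave the wrench, bearing, carton and jar where they are.

Things in the scene. Friction and masses are not known exactly. Their poses are not given: they have to be found in the camera images.
- fixture: Grey steel clamping fixture fixed to the bench. Origin on the bench surface, z up, x from its open near end to its end stop. Base x -130 to 110, y +-55, its top (the bed) 15 mm up. Two guide rails (x -105 to 60, top 25 mm up, 64 mm apart inside). A column behind the stop carries an overhanging arm (x 13 to 98, 36 mm wide, 95 to 115 mm up, boss to 117 mm) for the clamp screw.
- stop (a point): Centre of the end stop's face at bed height: x = 60, y = 0, z = 15 mm in the fixture's frame, same axes. The stop stands 26 mm above the bed.
- pad: Brake pad, about 0.45 kg, loose on the bed between the rails: steel plate 120 (x) x 60 (y) x 6 mm on a dark friction block 104 x 56 x 12 mm, 18 mm thick in all. Origin: centre of its underside, 15 mm above the bench. It starts 25 to 50 mm short of home. Fully home, its origin is at x = 0, y about 0 of the fixture's frame and its far end is on the stop.
- pad_near (a point): Middle of the near end face of the pad's steel plate: 60 mm before the pad's origin along x, 15 mm above its underside, 30 mm above the bench. The place to push, towards the end stop.
- screw: Vertical steel clamp screw (14 mm rod) at x = 30, y = 0 of the fixture, with the knob on top and a flat round sprung foot (40 mm across) below. Origin on its axis. It sinks 10 mm per turn of the knob. How far the foot projects varies unseen by 1.7 mm either way, so the angle of first touch must be felt. Within 10 degrees of first touch the foot presses the pad with 10 N, and an eighth of a turn past touch with about 16 N.
- knob_grip (a point): Centre of the knob's bar grip, on the screw axis, 160 mm above the bench at knob reading 0; it sinks and turns with the screw. Black plastic bar 50 mm long (x) x 14 mm thick (y) x 30 mm tall (15 mm below to 15 mm above this point), on a steel collar 26 mm across and 10 mm tall.
- knob (a joint): Turn of the knob in rad, growing clockwise seen from above (tightening); at 0 the bar lies along the fixture's x. It starts between 0 and 0.4; the foot meets the pad at 1.2 to 3.5. Turning takes about 0.04 N m when free, rises by about 0.08 N m within 10 degrees when the foot meets the pad and reaches 0.12 to 0.2 N m an eighth of a turn later. It stays put when released.
- wrench: Bystander: steel open-ended wrench lying beside the fixture.
- bearing: Bystander: steel wheel bearing, ring 68 mm across and 32 mm tall.
- carton: Bystander: small cardboard carton 90 x 70 x 60 mm.
- jar: Bystander: glass jar with steel lid, 60 mm across and 85 mm tall.
There are look-alikes about, which are no part of the job. Several things have the shape of the pad; the one meant has the colours described above.

How it is judged:
By the outcome, as a careful person would: the job done as asked, in the order asked, and still so for the second after the job is handed in, with the robot touching nothing.
It also fails if it takes over 72 s, if anything falls off the work surface, if the arm or the gripper's body presses on something with over 40 N, if the wrist force passes 120 N, or if a joint passes its speed limit or range.

## Working session

There is one attempt and no reset: what is moved stays moved. The work goes in short steps, Python scripts to look and compute and a tool call to move; the robot and the scene stay as the last step left them, time stands still between calls to the robot, and variables do not carry over. Pictures are saved under pics/ and viewed, about 8 in all and at most 12, crops included, and the job is handed in when it is done.

Besides the shell and the picture viewer there is one more tool, called after "Call:" as a command line: name --argument value ..., lists and objects as JSON in quotes. arm_command: Moves the arm, as the interface text tells. Its arguments: {"type":"object","properties":{"plan":{"type":"array","items":{"type":"array","items":{"type":"array","items":{"type":"number"}}}},"jaw":{"type":"number"},"grip_force":{"type":"number"}},"required":["plan"]}

```bash
ls; mkdir -p pics; python3 - <<'E'
from plant import manip, eyes
import cv2,numpy as np
for n in ["scene","side"]:
    im=eyes.read_camera(n); cv2.imwrite(f"pics/{n}0.png",im[:,:,::-1])
    i=eyes.camera_info(n); print(n,np.round(i["mtx"],1).tolist(),np.round(i["R"],3).tolist(),np.round(i["t"],3).tolist())
im=eyes.read_camera("wrist"); cv2.imwrite("pics/wrist0.png",im[:,:,::-1])
i=eyes.camera_info("wrist"); print(i)
print(manip.observe())
E
```

```text
pics
scene [[426.0, 0.0, 329.2], [0.0, 426.0, 196.7], [0.0, 0.0, 1.0]] [[-0.803, 0.596, 0.018], [0.354, 0.502, -0.789], [-0.479, -0.628, -0.614]] [0.433, -0.145, 1.467]
side [[435.1, 0.0, 317.0], [0.0, 435.1, 199.7], [0.0, 0.0, 1.0]] [[0.969, -0.248, -0.021], [-0.183, -0.649, -0.738], [0.169, 0.719, -0.674]] [-0.545, 0.23, 0.974]
{'mtx': array([[309.70691629,   0.        , 316.5854432 ],
       [  0.        , 309.70691629, 199.6517689 ],
       [  0.        ,   0.        ,   1.        ]]), 'R': array([[ 0.44732291,  0.89437049, -0.00190875],
       [ 0.86048136, -0.42978923,  0.27359286],
       [ 0.24387302, -0.12402679, -0.9618437 ]]), 't': array([-0.62444394, -0.03544591,  0.3803443 ])}
{'time_s': 0.15, 'joint_pos': array([ 1.03631783e+00,  3.08842205e-01,  1.63491350e+00,  2.38483597e-05,
        1.19968585e+00, -6.97146293e-02]), 'qd': array([ 0.0022511 , -0.00255818, -0.00180517,  0.00047991, -0.00054777,
        0.00042123]), 'joint_efforts': array([-3.60674030e-04, -4.15804267e+01, -2.77147329e+01, -4.83473332e-05,
        6.06263275e-03, -3.05316945e-06]), 'position': array([0.27983217, 0.55813969, 0.23827848]), 'eef_rot': array([ 8.50946014e-01,  5.25252346e-01, -8.23732619e-04,  4.19761542e-04]), 'contact_force': array([-0.6903621 , -0.374309  , -0.18330809]), 'moment': array([ 0.03854994, -0.01748922, -0.01152595]), 'gripper_width': 0.08489614075365683}
```

View pics/scene0.png

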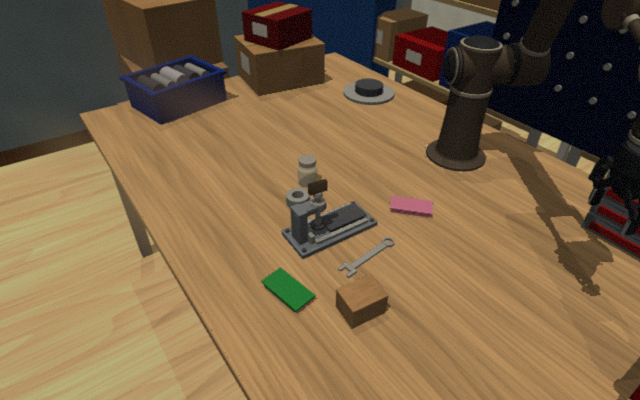

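View pics/side0.png

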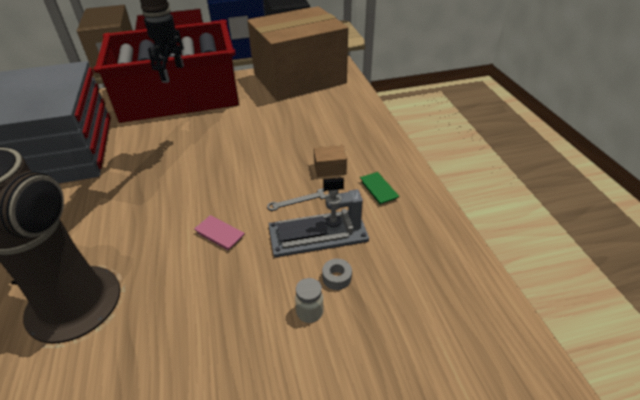

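Scene view: the fixture is at about (330,228), with the pad inside it. The wrench is at (368,257), carton (361,298), jar (307,170) and bearing (298,200). Pad-shaped candidates are pink (411,206), green (288,289) and the dark/grey one between the rails (345,218). I choose the one between the rails and check it in a crop.

```bash
python3 - <<'E'
import cv2,numpy as np
a=cv2.imread("pics/scene0.png")[165:265,270:400]; b=cv2.imread("pics/side0.png")[165:265,255:385]
f=lambda x:cv2.resize(x,None,fx=6,fy=6,interpolation=cv2.INTER_CUBIC)[:, :780]
c=np.vstack([cv2.resize(x,(728,300*728//728*0+560),interpolation=cv2.INTER_CUBIC) for x in (a,)])
cv2.imwrite("pics/cs.png",c)
cv2.imwrite("pics/cd.png",cv2.resize(b,(728,560),interpolation=cv2.INTER_CUBIC))
E
```

```text
(no output)
```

View pics/cs.png

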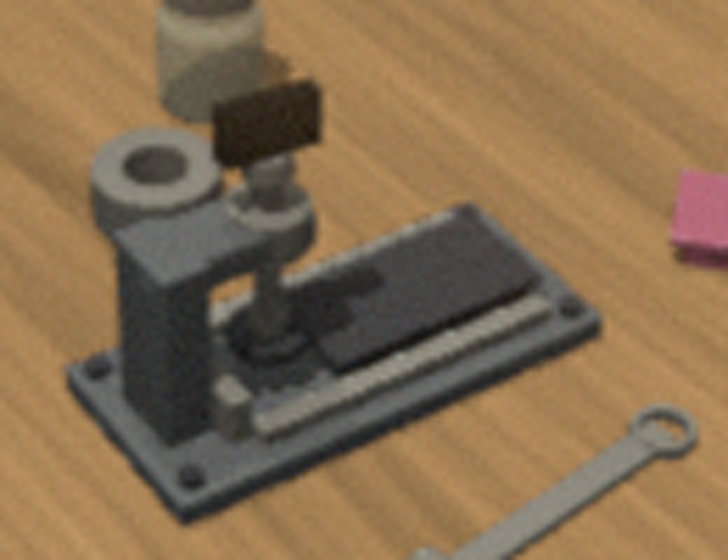

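View pics/cd.png

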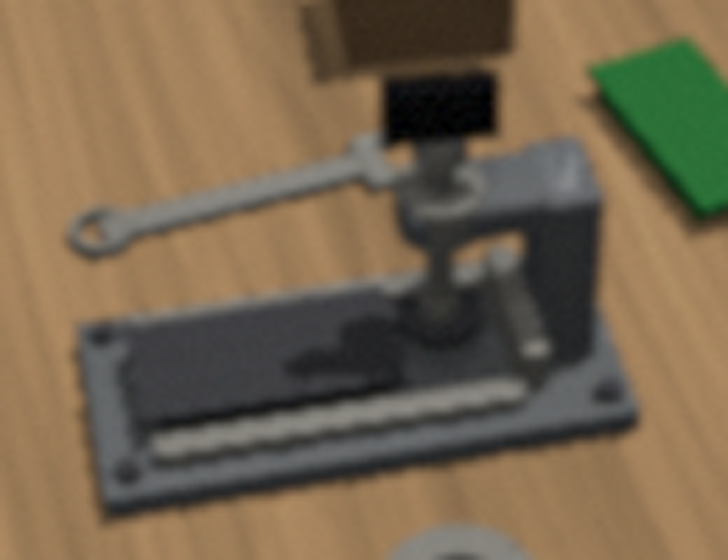

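```bash
cat > h.py <<'E'
import numpy as np
from plant import manip, eyes
from scipy.spatial.transform import Rotation as Rn
def ray(n,px,z,info=None):
    i=info or eyes.camera_info(n); K=i["mtx"]; u=(np.array(px,float)-K[:2,2])/K[0,0]
    if n=="wrist":
        r=np.hypot(*u); d=np.r_[u/r*np.sin(r),np.cos(r)] if r>0 else np.array([0,0,1.])
    else: d=np.r_[u,1]
    c=-i["R"].T@i["t"]; d=i["R"].T@d
    return (c+d*(z-c[2])/d[2])
def proj(n,X,info=None):
    i=info or eyes.camera_info(n); c=i["R"]@np.array(X)+i["t"]; K=i["mtx"]
    if n=="wrist":
        th=np.arctan2(np.hypot(c[0],c[1]),c[2]); p=c[:2]/np.hypot(c[0],c[1])*th
    else: p=c[:2]/c[2]
    return p*K[0,0]+K[:2,2]
E
python3 - <<'E'
from h import *
S=lambda p:(270+p[0]/5.6-.4,165+p[1]/5.6-.4); D=lambda p:(255+p[0]/5.6-.4,165+p[1]/5.6-.4)
A=[];B=[]
for n,f,L in (("scene",S,[((470,206),(-130,-55)),((602,322),(-130,55)),((182,510),(110,55)),((68,370),(110,-55))]),
 ("side",D,[((80,328),(-130,55)),((106,497),(-130,-55)),((637,412),(110,-55))])):
    for p,q in L:
        A.append(np.array(q)/1000);B.append(ray(n,f(p),.015)[:2]);print(n,q,B[-1].round(4))
A=np.array(A);B=np.array(B)
a=A-A.mean(0);b=B-B.mean(0);U,s,V=np.linalg.svd(a.T@b);R=(U@V).T
t=B.mean(0)-R@A.mean(0);print("yaw",np.arctan2(R[1,0],R[0,0]),"t",t,"res",((A@R.T+t-B)*1e3).round(1).tolist())
T=lambda x,y:R@np.array([x,y])/1000+t
print("screw",T(30,0),"push home",T(-60,0))
for n,f,L in (("scene",S,[(455,212),(540,285),(330,365)]),("side",D,[(122,352),(135,420)])):
    for p in L: print("pad top",n,((ray(n,f(p),.033)[:2]-t)@R*1e3).round(1))
for n,f,L in (("scene",S,[(214,100),(318,84),(322,92)]),("side",D,[(383,75),(495,75)])):
    for p in L: print("knob top",n,((ray(n,f(p),.1745)[:2]-t)@R*1e3).round(1))
o=manip.observe(); print(Rn.from_quat(o["eef_rot"]).as_matrix().round(3))
E
```

```text
scene (-130, -55) [0.4621 0.0139]
scene (-130, 55) [0.4669 0.1213]
scene (110, 55) [0.7025 0.1079]
scene (110, -55) [0.6955 0.0008]
side (-130, 55) [0.4639 0.1133]
side (-130, -55) [0.4575 0.0094]
side (110, -55) [ 0.6933 -0.0046]
yaw -0.05193553597600701 t [0.59064322 0.05813895] res [[-4.2, -4.0], [-3.2, -1.4], [0.8, -0.5], [2.1, -3.3], [-0.3, 6.6], [0.4, 0.5], [4.3, 2.1]]
screw [0.62060277 0.05658159] push home [0.53072412 0.06125368]
pad top scene [-102.6  -33.1]
pad top scene [-104.3   34.6]
pad top scene [12.8 27.8]
pad top side [-113.2   11.4]
pad top side [-113.   -30.5]
knob top scene [ 49.6 -11.3]
knob top scene [5.3 2.7]
knob top scene [7.1 8.5]
knob top side [6.6 7. ]
knob top side [51.5 -3.3]
[[ 0.448  0.894 -0.001]
 [ 0.894 -0.448 -0.002]
 [-0.002 -0.    -1.   ]]
```

Call:
arm_command --plan '[[[-30,32,4,-0.04],[-60,64,8,-0.1],[-90,95,12,-0.15],[-120,126,16,-0.2],[-150,158,20,-0.25],[-180,189,24,-0.3],[-210,220,28,-0.35],[-240,252,30,-0.41],[-270,284,34,-0.41],[-300,315,36,-0.41],[-325,340,38,-0.41],[-345,360,40,-0.41],[-356,372,40,-0.41],[-362,378,40,-0.41],[-362,378,40,-0.41],[-362,378,40,-0.41]]]' --jaw -1 --grip_force 30

```text
time_s: 1.48
position: [0.4555, 0.0661, 0.1991]
eef_rot: [0.727, 0.687, -0.0, -0.001]
contact_force: [0.3, 0.3, 0.2]
gripper_width: 0.0001
```

```bash
python3 - <<'E'
from h import *
import cv2,pickle
i=eyes.camera_info("wrist"); im=eyes.read_camera("wrist"); cv2.imwrite("pics/w1.png",im[:,:,::-1]); pickle.dump(i,open("w1.pkl","wb"))
o=manip.observe(); print(o, manip.tip_extent); print(Rn.from_quat(o["eef_rot"]).as_matrix().round(3))
E
```

```text
{'time_s': 1.5333, 'joint_pos': array([ 5.00706891e-02,  3.28174898e-02,  2.04498296e+00,  8.80299073e-04,
        1.06455458e+00, -1.46685617e+00]), 'qd': array([ 0.01926513, -0.00275903,  0.00127644, -0.00212502,  0.00039732,
       -0.00042791]), 'joint_efforts': array([-5.82049694e-01, -2.71080691e+01, -2.58057028e+01, -3.66214744e-02,
       -1.36214658e-02, -3.24117582e-04]), 'position': array([0.45530613, 0.06660957, 0.19909736]), 'eef_rot': array([ 7.26040506e-01,  6.87651722e-01, -3.90795858e-05, -5.40272085e-04]), 'contact_force': array([-0.34716143, -0.36452932, -0.66537   ]), 'moment': array([0.02151904, 0.01868732, 0.04284601]), 'gripper_width': 1.2822034595048523e-05} 0.008
[[ 0.054  0.999 -0.001]
 [ 0.999 -0.054  0.001]
 [ 0.001 -0.001 -1.   ]]
```

View pics/w1.png

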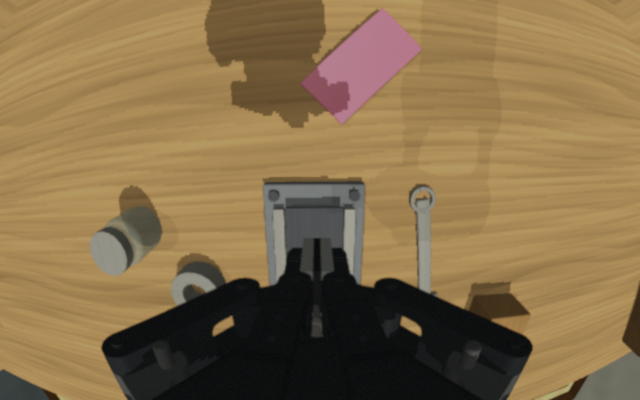

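The wrist view shows the fixture's near edge at row 182 (columns 265–363). The rails are at columns 279 and 349. The pad's near edge is at about row 207 (columns 285–345), below the shadow strip.

```bash
python3 - <<'E'
from h import *
import cv2,pickle
i=pickle.load(open("w1.pkl","rb")); im=cv2.imread("pics/w1.png")
g=im.mean(2)
print("col315 rows176-225",g[176:226,315].round().astype(int).tolist())
print("col335",g[176:226,335].round().astype(int).tolist())
print("row230",g[230,258:372].round().astype(int).tolist())
for p,z in (((264.5,182),.015),((363.5,182),.015),((316,182),.015),((286,207),.033),((345,207),.033),((273,230),.025),((355,230),.025)):
    print(p,ray("wrist",p,z,i).round(4))
cv2.imwrite("pics/w1c.png",cv2.resize(im[170:260,250:380],None,fx=6,fy=6,interpolation=cv2.INTER_CUBIC))
E
```

```text
col315 rows176-225 [124, 101, 89, 86, 81, 69, 55, 60, 89, 110, 121, 123, 123, 122, 122, 123, 122, 123, 123, 123, 120, 107, 84, 74, 73, 73, 72, 70, 65, 59, 50, 54, 67, 78, 81, 81, 81, 82, 82, 81, 81, 81, 81, 81, 81, 81, 81, 81, 82, 81]
col335 [140, 134, 111, 90, 80, 69, 52, 59, 86, 104, 112, 113, 113, 112, 112, 112, 113, 112, 112, 109, 93, 71, 62, 62, 62, 63, 61, 63, 62, 59, 48, 52, 65, 73, 77, 76, 77, 79, 82, 82, 82, 83, 82, 82, 81, 82, 82, 82, 82, 82]
row230 [128, 128, 129, 128, 128, 128, 123, 115, 118, 123, 125, 125, 125, 124, 124, 125, 135, 144, 148, 149, 149, 149, 149, 151, 151, 143, 109, 80, 81, 82, 81, 81, 80, 80, 80, 80, 82, 81, 80, 80, 80, 80, 80, 81, 82, 82, 81, 81, 82, 84, 84, 84, 83, 82, 81, 81, 80, 80, 81, 81, 82, 81, 81, 80, 81, 83, 83, 83, 83, 82, 82, 83, 83, 84, 84, 83, 81, 82, 83, 83, 83, 81, 81, 81, 77, 92, 128, 148, 155, 157, 156, 155, 155, 155, 156, 154, 141, 119, 120, 123, 124, 124, 123, 120, 113, 110, 121, 129, 132, 132, 133, 133, 133, 133]
(264.5, 182) [0.4535 0.0116 0.015 ]
(363.5, 182) [0.4593 0.1171 0.015 ]
(316, 182) [0.4567 0.0665 0.015 ]
(286, 207) [0.4771 0.0346 0.033 ]
(345, 207) [0.4804 0.095  0.033 ]
(273, 230) [0.5048 0.0173 0.025 ]
(355, 230) [0.5096 0.1058 0.025 ]
```

View pics/w1c.png

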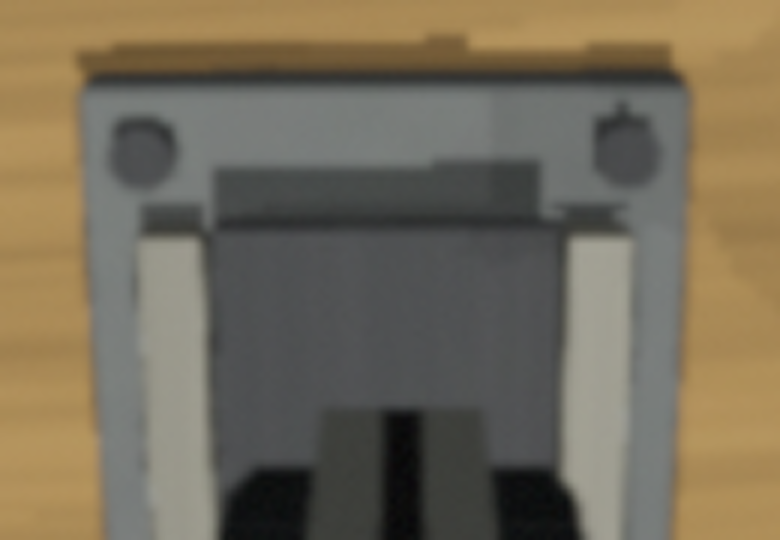

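Call:
arm_command --plan '[[[-1,0,20,0],[-1,0,55,0],[-1,0,90,0],[-1,0,120,0],[-1,0,145,0],[-1,0,160,0],[-1,0,167,0],[-1,0,169,0],[-1,0,169,0],[-1,0,169,0]]]'

```text
time_s: 2.37
position: [0.4568, 0.0653, 0.0313]
eef_rot: [0.726, 0.688, 0.001, 0.001]
contact_force: [-0.0, -0.2, 0.4]
gripper_width: 0.0002
```

Call:
arm_command --plan '[[[0,3,0,0],[0,6,0,0],[0,9,0,0],[0,11,0,0],[0,13,0,0],[0,15,0,0],[0,17,0,0],[0,19,0,0],[0,21,0,0],[0,23,0,0],[0,25,0,0],[0,27,0,0],[0,29,0,0],[0,31,0,0],[0,33,0,0],[0,35,0,0],[0,37,0,0],[0,39,0,0],[0,41,0,0],[0,43,0,0]]]'

```text
time_s: 4.03
position: [0.4961, 0.0623, 0.0296]
eef_rot: [0.726, 0.687, -0.002, -0.002]
contact_force: [-4.5, 1.0, 3.7]
gripper_width: -0.0001
```

Call:
arm_command --plan '[[[0,1.5,0,0],[0,3,0,0],[0,4.5,0,0],[0,6,0,0],[0,7.5,0,0],[0,9,0,0],[0,10.5,0,0],[0,12,0,0],[0,13,0,0],[0,14,0,0]]]'

```text
time_s: 4.87
position: [0.5128, 0.0615, 0.0303]
eef_rot: [0.726, 0.687, -0.0, -0.0]
contact_force: [-2.8, 0.5, -0.8]
gripper_width: 0.0003
```

Call:
arm_command --plan '[[[0,1,0,0],[0,2,0,0],[0,3,0,0],[0,4,0,0]]]'

```text
time_s: 5.2
position: [0.5168, 0.0613, 0.0303]
eef_rot: [0.726, 0.687, 0.0, 0.0]
contact_force: [-2.5, -0.7, -0.6]
gripper_width: 0.0001
```

```bash
python3 - <<'E'
from h import *
import cv2,pickle
o=manip.observe(); print(o["position"].round(4),o["contact_force"].round(2))
i=eyes.camera_info("wrist"); im=eyes.read_camera("wrist"); cv2.imwrite("pics/w2.png",cv2.resize(im[120:330,190:450,::-1],None,fx=3,fy=2.8))
o=manip.observe(); print(o["position"].round(4),o["contact_force"].round(2))
E
```

```text
[0.5168 0.0613 0.0303] [-2.5  -0.73 -0.64]
[0.5171 0.0613 0.0304] [-2.12 -0.47 -1.67]
```

Sliding friction is about 2.5 N. I'll continue in small steps until the force jumps.

Call:
arm_command --plan '[[[0,0.6,0,0],[0,1.2,0,0],[0,1.8,0,0],[0,2.4,0,0]]]'

```text
time_s: 5.58
position: [0.5179, 0.0612, 0.0303]
eef_rot: [0.726, 0.687, -0.001, -0.001]
contact_force: [-6.2, 0.7, 5.1]
gripper_width: 0.0002
```

Call:
arm_command --plan '[[[0,0.5,0,0],[0,1,0,0],[0,1.5,0,0]]]'

```text
time_s: 5.83
position: [0.518, 0.0612, 0.0302]
eef_rot: [0.726, 0.687, -0.002, -0.002]
contact_force: [-9.5, 1.1, 8.2]
gripper_width: -0.0001
```

Call:
arm_command --plan '[[[0,0.7,0,0],[0,0.7,0,0]]]'

```text
time_s: 6.0
position: [0.518, 0.0612, 0.03]
eef_rot: [0.726, 0.687, -0.003, -0.003]
contact_force: [-9.7, 0.5, 7.1]
gripper_width: -0.0
```

Call:
arm_command --plan '[[[0,-3,0,0],[0,-8,0,0],[0,-13,0,0],[0,-15,-20,0],[0,-15,-60,0],[0,-15,-100,0],[0,-15,-140,0],[0,-15,-175,0],[0,-15,-195,0],[0,-15,-205,0],[0,-15,-210,0],[0,-15,-210,0]]]'

```text
time_s: 7.0
position: [0.5068, 0.0619, 0.2408]
eef_rot: [0.726, 0.687, 0.001, 0.001]
contact_force: [-0.1, 0.3, -0.3]
gripper_width: 0.0002
```

```bash
python3 - <<'E'
from h import *
import cv2,pickle
o=manip.observe(); print(o["position"].round(4),o["contact_force"].round(2))
i=eyes.camera_info("wrist"); im=eyes.read_camera("wrist"); cv2.imwrite("pics/w2.png",im[:,:,::-1]); pickle.dump(i,open("w2.pkl","wb"))
s=eyes.read_camera("scene"); cv2.imwrite("pics/s2.png",s[:,:,::-1])
s=eyes.read_camera("side"); cv2.imwrite("pics/d2.png",s[:,:,::-1])
cv2.imwrite("pics/w2c.png",cv2.resize(im[130:400,230:400,::-1],None,fx=3,fy=2.2,interpolation=cv2.INTER_CUBIC))
E
```

```text
[0.5068 0.0619 0.2408] [-0.08  0.33 -0.28]
```

View pics/w2.png

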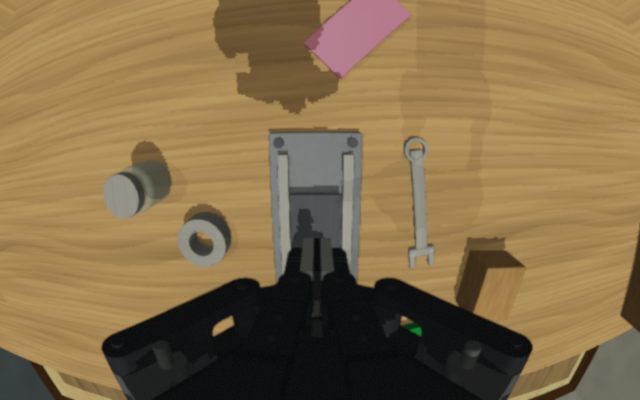

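The wrist view shows the pad's near edge now at row ~191 and the fixture's near edge at row ~131. Next I measure both edges, then triangulate the knob from the scene and side views.

```bash
python3 - <<'E'
from h import *
import cv2,pickle
i=pickle.load(open("w2.pkl","rb")); w=cv2.imread("pics/w2.png").mean(2)
print(w[124:140,316].round().astype(int).tolist(), w[180:204,330].round().astype(int).tolist())
a=ray("wrist",(316,132.5),.015,i);b=ray("wrist",(316,193),.033,i);print(a,b,"near edge ->",np.hypot(*(b-a)[:2])-.13)
yaw=-.053
C=[]
for n,f,(x0,y0,x1,y1) in (("scene","s2",(295,170,335,202)),("side","d2",(315,170,350,200))):
    im=cv2.imread(f"pics/{f}.png")[y0:y1,x0:x1]; m=(im.max(2)<45).astype(np.uint8)
    k,l,st,c=cv2.connectedComponentsWithStats(m); j=1+np.argmax(st[1:,4]); print(n,st[j],c[j]+[x0,y0])
    P=np.argwhere(l==j)[:,::-1]+[x0,y0]; C.append((n,c[j]+[x0,y0]))
    cv2.imwrite(f"pics/k_{n}.png",cv2.resize(im,None,fx=8,fy=8,interpolation=cv2.INTER_CUBIC))
# triangulate
A=[];bb=[]
for n,p in C:
    q=ray(n,p,.16);c=-eyes.camera_info(n)["R"].T@eyes.camera_info(n)["t"];d=(q-c)/np.linalg.norm(q-c);M=np.eye(3)-np.outer(d,d);A.append(M);bb.append(M@c);print(n,q)
X=np.linalg.solve(sum(A),sum(bb));print("knob",X)
h=[cv2.resize(cv2.imread(f"pics/k_{n}.png"),(390,300)) for n in("scene","side")];cv2.imwrite("pics/k.png",np.hstack(h))
E
```

```text
[131, 128, 117, 97, 90, 89, 85, 78, 88, 109, 121, 123, 124, 123, 122, 123] [124, 124, 124, 123, 119, 103, 83, 76, 75, 75, 72, 68, 63, 56, 54, 74, 83, 84, 84, 83, 85, 84, 84, 84]
[0.4589041  0.06480094 0.015     ] [0.52680667 0.06114368 0.033     ] near edge -> -0.06199900891255558
scene [14 17 11  7 49] [313.44897959 190.3877551 ]
side [  9   8  19  13 209] [332.9138756  183.85645933]
scene [0.63572242 0.06231551 0.16      ]
side [0.61861748 0.05488888 0.16      ]
knob [0.62532095 0.05741296 0.15434056]
```

View pics/k.png

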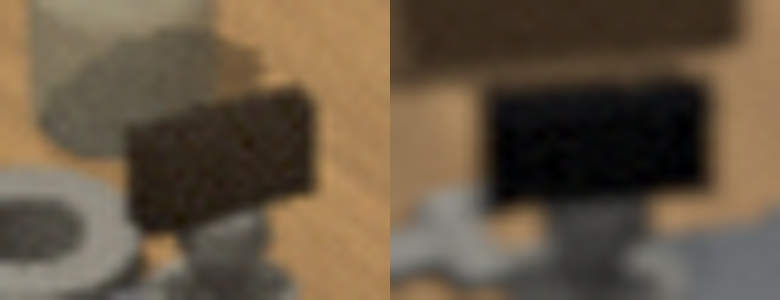

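Call:
arm_command --plan '[[[0,15,0,0.06],[0,35,0,0.12],[1,60,0,0.18],[1,85,0,0.25],[1,105,0,0.25],[1,113,0,0.25],[1,113,0,0.25],[1,113,0,0.25]]]' --jaw 1

```text
time_s: 7.82
position: [0.6178, 0.0567, 0.2384]
eef_rot: [0.806, 0.592, -0.002, -0.001]
contact_force: [-0.9, -1.2, -0.2]
gripper_width: 0.0851
```

```bash
python3 - <<'E'
from h import *
import cv2,pickle
o=manip.observe(); print(o["position"].round(4),o["joint_pos"].round(3),Rn.from_quat(o["eef_rot"]).as_matrix().round(3).tolist())
i=eyes.camera_info("wrist"); im=eyes.read_camera("wrist"); cv2.imwrite("pics/w3.png",im[:,:,::-1]); pickle.dump(i,open("w3.pkl","wb"))
x,y=proj("wrist",[.6195,.0565,.175],i);print(x,y)
cv2.imwrite("pics/w3c.png",cv2.resize(im[150:350,200:440,::-1],None,fx=3,fy=3,interpolation=cv2.INTER_CUBIC))
print(ray("scene",(317.3,186.3),.16),ray("side",(332.9,183.86),.16))
E
```

```text
[0.6178 0.0567 0.2384] [ 0.021  0.303  1.643  0.     1.2   -1.245] [[0.3, 0.954, -0.004], [0.954, -0.3, -0.0], [-0.001, -0.004, -1.0]]
316.17823632014455 221.7577359874192
[0.61859845 0.05415599 0.16      ] [0.61858304 0.05488544 0.16      ]
```

View pics/w3c.png

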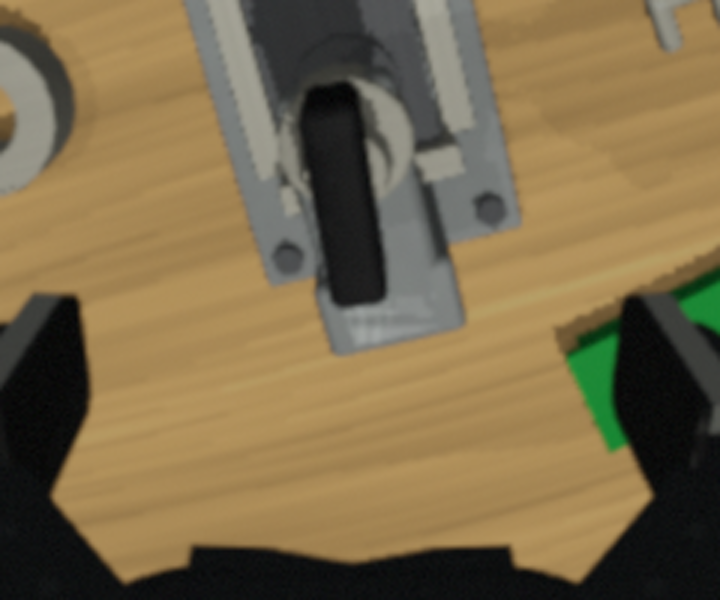

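```bash
python3 - <<'E'
from h import *
import cv2,pickle
i=pickle.load(open("w3.pkl","rb")); im=cv2.imread("pics/w3.png")[150:350,200:440]
m=(im.max(2)<48).astype(np.uint8); k,l,st,c=cv2.connectedComponentsWithStats(m)
j=l[(200//3),116] or l[75,117]; print(st[j],c[j])
P=[np.flatnonzero(l[r]==j) for r in range(200)]
rows=[r for r in range(200) if len(P[r])]; print(rows[0],rows[-1])
L=[];R_=[]
for r in rows[10:-8:4]:
    a=ray("wrist",(200+P[r][0]-.5,150+r),.1745,i)[:2];b=ray("wrist",(200+P[r][-1]+.5,150+r),.1745,i)[:2];L.append(a);R_.append(b)
for Q in (L,R_):
    Q=np.array(Q);d=Q[-1]-Q[0];print(Q[[0,-1]].round(4).tolist(),"ang",np.polyfit(Q[:,0],Q[:,1],1)[0])
mid=(np.array(L)+R_)/2;print("mid slope",np.polyfit(mid[:,0],mid[:,1],1),"width",np.linalg.norm(np.array(L)-R_,axis=1).mean())
r=rows[-1];print("far end",ray("wrist",(200+P[r].mean(),150+r+.5),.1745,i));r=rows[0];print("near end",ray("wrist",(200+P[r].mean(),150+r-.5),.1745,i))
E
```

```text
[ 100   27   28   75 1431] [113.74633124  63.52480783]
27 101
[[0.593, 0.0532], [0.633, 0.0458]] ang -0.14984603979167263
[[0.597, 0.0659], [0.6372, 0.0593]] ang -0.16135242434521582
mid slope [-0.15572328  0.15207469] width 0.013734025014664574
far end [0.64082456 0.04855436 0.1745    ]
near end [0.58890835 0.06390356 0.1745    ]
```

Call:
arm_command --plan '[[[-0.5,0,10,-0.08],[-1,0,30,-0.15],[-1,0,50,-0.15],[-1,0,68,-0.15],[-1,0,77,-0.15],[-1,0,81,-0.15],[-1,0,81,-0.15],[-1,0,81,-0.15]]]'

```text
time_s: 8.53
position: [0.6191, 0.0558, 0.1602]
eef_rot: [0.76, 0.65, 0.0, 0.0]
contact_force: [-0.6, 0.4, 0.4]
gripper_width: 0.0851
```

Call:
arm_command --plan '[[[0,0,0,0],[0,0,0,0],[0,0,0,0],[0,0,0,0],[0,0,0,0],[0,0,0,0],[0,0,0,0],[0,0,0,0],[0,0,0,0],[0,0,0,0]]]' --jaw -1 --grip_force 30

```text
time_s: 9.37
position: [0.6189, 0.055, 0.1596]
eef_rot: [0.76, 0.65, -0.0, 0.0]
contact_force: [-2.8, -3.9, 3.6]
gripper_width: 0.0134
```

```bash
cat > f.py <<'E'
from h import *
import sys
n=int(sys.argv[1]) if len(sys.argv)>1 else 6
M=[];F=[];J=[]
for _ in range(n):
    eyes.read_camera("wrist"); o=manip.observe(); M.append(o["moment"]);F.append(o["contact_force"]);J.append(o["joint_efforts"][5])
x=Rn.from_quat(o["eef_rot"]).as_matrix()[:,0]
print("t",o["time_s"],"pos",o["position"].round(4),"F",np.mean(F,0).round(2),"M",np.mean(M,0).round(3),"sd",np.std(M,0).round(3),"tau6",np.mean(J).round(4),"j6",o["joint_pos"][5].round(4),"yaw",np.arctan2(x[1],x[0]).round(4),"w",round(o["gripper_width"],4))
E
python3 f.py 6
```

```text
t 9.6667 pos [0.6189 0.055  0.1596] F [-1.84 -4.69  4.46] M [-0.798  0.358  0.013] sd [0.03  0.024 0.027] tau6 0.0159 j6 -1.3962 yaw 1.4162 w 0.0131
```

Call:
arm_command --plan '[[[-0.4,0,-0.4,0],[-0.8,-0.4,-0.8,0],[-0.8,-0.4,-0.7,0.08],[-0.8,-0.4,-0.5,0.16],[-0.8,-0.4,-0.4,0.24],[-0.8,-0.4,-0.3,0.32],[-0.8,-0.4,-0.2,0.4]]]'

```text
time_s: 10.25
position: [0.6188, 0.0549, 0.1591]
eef_rot: [0.875, 0.485, 0.0, 0.0]
contact_force: [0.8, -3.8, 0.4]
gripper_width: 0.0137
```

```bash
python3 f.py 6
```

```text
t 10.55 pos [0.6187 0.0549 0.1591] F [ 1.56 -3.97 -0.83] M [-0.62  -0.27  -0.012] sd [0.034 0.072 0.028] tau6 0.0864 j6 -0.9987 yaw 1.0173 w 0.0135
```

Call:
arm_command --plan '[[[-0.5,0.5,0.1,0.05],[-1.1,1.0,0.2,0.1],[-1.1,1.0,0.3,0.15],[-1.1,1.0,0.3,0.2],[-1.1,1.0,0.4,0.25],[-1.1,1.0,0.5,0.3]]]'

```text
time_s: 11.05
position: [0.6188, 0.0547, 0.1586]
eef_rot: [0.937, 0.35, 0.001, -0.001]
contact_force: [1.5, -0.5, -2.3]
gripper_width: 0.0136
```

```bash
python3 f.py 1; python3 f.py 1; python3 f.py 4
```

```text
t 11.1 pos [0.6188 0.0547 0.1586] F [ 1.95 -0.59 -1.87] M [-0.141 -0.4   -0.034] sd [0. 0. 0.] tau6 0.0932 j6 -0.6968 yaw 0.7128 w 0.0133
t 11.15 pos [0.6187 0.0547 0.1586] F [ 1.52 -0.7  -1.25] M [-0.066 -0.423 -0.039] sd [0. 0. 0.] tau6 0.1772 j6 -0.7006 yaw 0.7166 w 0.0134
t 11.35 pos [0.6187 0.0546 0.1586] F [ 2.05  0.62 -3.03] M [ 0.142 -0.48   0.015] sd [0.085 0.064 0.03 ] tau6 -0.0003 j6 -0.7009 yaw 0.7169 w 0.0134
```

```bash
cat > g.py <<'E'
from h import *
o=manip.observe(); x=Rn.from_quat(o["eef_rot"]).as_matrix()[:,0]
print("t",o["time_s"],"k",round((1.518-np.arctan2(x[1],x[0]))%6.2832,3),"Mz",o["moment"][2].round(3),"tau6",o["joint_efforts"][5].round(3),"qd6",o["qd"][5].round(3),"F",o["contact_force"].round(1),"j6",o["joint_pos"][5].round(3),"z",o["position"][2].round(4))
E
python3 g.py
```

```text
t 11.35 k 0.801 Mz 0.016 tau6 -0.002 qd6 0.005 F [ 2.2  0.9 -3.8] j6 -0.701 z 0.1586
```

Call:
arm_command --plan '[[[0.1,0.1,0.3,0.04],[0.3,0.3,0.5,0.08]]]'

```text
time_s: 11.52
position: [0.6188, 0.0546, 0.1585]
eef_rot: [0.95, 0.312, 0.0, -0.001]
contact_force: [-0.1, 0.9, -0.6]
gripper_width: 0.0134
```

```bash
python3 g.py
```

```text
t 11.5167 k 0.883 Mz 0.025 tau6 -0.302 qd6 0.477 F [-0.1  0.9 -0.6] j6 -0.619 z 0.1585
```

Call:
arm_command --plan '[[[0,0,0.1,0.04],[0,0,0.15,0.08]]]'

```text
time_s: 11.68
position: [0.6188, 0.0545, 0.1583]
eef_rot: [0.962, 0.274, -0.0, -0.001]
contact_force: [2.5, 0.4, -1.7]
gripper_width: 0.0131
```

```bash
python3 g.py
```

```text
t 11.6833 k 0.963 Mz 0.04 tau6 -0.282 qd6 0.475 F [ 2.5  0.4 -1.7] j6 -0.539 z 0.1583
```

Call:
arm_command --plan '[[[0,0,0.1,0.04],[0,0,0.1,0.08]]]'

```text
time_s: 11.85
position: [0.6188, 0.0546, 0.1582]
eef_rot: [0.972, 0.235, 0.0, -0.001]
contact_force: [1.6, 1.6, -1.5]
gripper_width: 0.0133
```

```bash
python3 g.py
```

```text
t 11.85 k 1.043 Mz -0.008 tau6 -0.282 qd6 0.474 F [ 1.6  1.6 -1.5] j6 -0.459 z 0.1582
```

Call:
arm_command --plan '[[[0,0,0.1,0.04],[0,0,0.15,0.08]]]'

```text
time_s: 12.02
position: [0.6188, 0.0545, 0.1581]
eef_rot: [0.981, 0.196, -0.0, -0.001]
contact_force: [0.4, 0.8, -0.0]
gripper_width: 0.0132
```

```bash
python3 g.py
```

```text
t 12.0167 k 1.123 Mz 0.041 tau6 -0.282 qd6 0.475 F [ 0.4  0.8 -0. ] j6 -0.379 z 0.1581
```

tau6 sampled at the end of identical steps is very repeatable (-0.282 when free), so I'll use it to detect touch.

Call:
arm_command --plan '[[[0,0,0.1,0.04],[0,0,0.1,0.08]]]'

```text
time_s: 12.18
position: [0.6188, 0.0546, 0.158]
eef_rot: [0.988, 0.157, -0.0, -0.001]
contact_force: [1.5, 1.1, -1.6]
gripper_width: 0.0134
```

```bash
python3 g.py
```

```text
t 12.1833 k 1.203 Mz 0.058 tau6 -0.282 qd6 0.477 F [ 1.5  1.1 -1.6] j6 -0.299 z 0.158
```

Call:
arm_command --plan '[[[0,0,0.1,0.04],[0,0,0.15,0.08]]]'

```text
time_s: 12.35
position: [0.6188, 0.0545, 0.1578]
eef_rot: [0.993, 0.117, -0.0, -0.001]
contact_force: [1.5, 1.4, -2.2]
gripper_width: 0.0134
```

```bash
python3 g.py
```

```text
t 12.35 k 1.283 Mz -0.012 tau6 -0.282 qd6 0.474 F [ 1.5  1.4 -2.2] j6 -0.219 z 0.1578
```

Call:
arm_command --plan '[[[0,0,0.1,0.04],[0,0,0.1,0.08]]]'

```text
time_s: 12.52
position: [0.6188, 0.0545, 0.1578]
eef_rot: [0.997, 0.077, -0.0, -0.001]
contact_force: [0.8, 1.1, -1.7]
gripper_width: 0.0133
```

```bash
python3 g.py
```

```text
t 12.5167 k 1.363 Mz -0.038 tau6 -0.282 qd6 0.475 F [ 0.8  1.1 -1.7] j6 -0.139 z 0.1578
```

Call:
arm_command --plan '[[[0,0,0.1,0.04],[0,0,0.15,0.08]]]'

```text
time_s: 12.68
position: [0.6188, 0.0545, 0.1576]
eef_rot: [0.999, 0.037, -0.0, -0.001]
contact_force: [1.6, 1.2, -2.1]
gripper_width: 0.0131
```

```bash
python3 g.py
```

```text
t 12.6833 k 1.443 Mz 0.015 tau6 -0.282 qd6 0.475 F [ 1.6  1.2 -2.1] j6 -0.059 z 0.1576
```

Call:
arm_command --plan '[[[0,0,0.1,0.04],[0,0,0.1,0.08]]]'

```text
time_s: 12.85
position: [0.6188, 0.0545, 0.1575]
eef_rot: [1.0, -0.003, -0.0, -0.001]
contact_force: [1.4, 1.4, -2.1]
gripper_width: 0.013
```

```bash
python3 g.py
```

```text
t 12.85 k 1.523 Mz 0.045 tau6 -0.268 qd6 0.472 F [ 1.4  1.4 -2.1] j6 0.021 z 0.1575
```

Call:
arm_command --plan '[[[0,0,0.1,0.04],[0,0,0.15,0.08]]]'

```text
time_s: 13.02
position: [0.6188, 0.0545, 0.1574]
eef_rot: [0.999, -0.042, -0.0, -0.001]
contact_force: [1.8, 1.1, -1.9]
gripper_width: 0.0141
```

```bash
python3 g.py
```

```text
t 13.0167 k 1.603 Mz 0.103 tau6 -0.237 qd6 0.475 F [ 1.8  1.1 -1.9] j6 0.101 z 0.1574
```

Call:
arm_command --plan '[[[0,0,0.1,0.04],[0,0,0.1,0.08]]]'

```text
time_s: 13.18
position: [0.6188, 0.0545, 0.1573]
eef_rot: [0.997, -0.082, -0.0, -0.001]
contact_force: [1.7, 0.9, -2.2]
gripper_width: 0.0133
```

```bash
python3 g.py
```

```text
t 13.1833 k 1.683 Mz 0.14 tau6 -0.195 qd6 0.473 F [ 1.7  0.9 -2.2] j6 0.181 z 0.1573
```

Call:
arm_command --plan '[[[0,0,0.1,0.04],[0,0,0.15,0.08]]]'

```text
time_s: 13.35
position: [0.6188, 0.0545, 0.1572]
eef_rot: [0.993, -0.122, -0.0, -0.001]
contact_force: [0.2, 1.0, -1.4]
gripper_width: 0.0133
```

```bash
python3 g.py
```

```text
t 13.35 k 1.763 Mz 0.136 tau6 -0.145 qd6 0.475 F [ 0.2  1.  -1.4] j6 0.261 z 0.1572
```

Call:
arm_command --plan '[[[0,0,0.1,0.05],[0,0,0.2,0.1],[0,0,0.3,0.15],[0,0,0.3,0.2],[0,0,0.4,0.25],[0,0,0.5,0.3],[0,0,0.6,0.35],[0,0,0.6,0.4],[0,0,0.7,0.44],[0,0,0.8,0.465],[0,0,0.8,0.477],[0,0,0.8,0.477],[0,0,0.8,0.477]]]'

```text
time_s: 14.43
position: [0.6188, 0.0544, 0.1565]
eef_rot: [0.936, -0.352, -0.0, -0.001]
contact_force: [-0.0, 3.5, -0.8]
gripper_width: 0.0133
```

```bash
python3 g.py; python3 f.py 3
```

```text
t 14.4333 k 2.238 Mz 0.171 tau6 0.118 qd6 0.002 F [-0.   3.5 -0.8] j6 0.736 z 0.1565
t 14.5833 pos [0.6189 0.0543 0.1565] F [-0.25  4.32  0.41] M [ 0.572 -0.045  0.117] sd [0.048 0.031 0.014] tau6 0.1258 j6 0.7367 yaw -0.7207 w 0.0134
```

Knob is at 2.239 by the wrist, against a felt touch of about 1.45, so roughly 45° past. Releasing and withdrawing.

Call:
arm_command --plan '[[[0,0,0,0],[0,0,0,0],[0,0,0,0],[0,0,0,0],[0,0,0,0],[0,0,0,0],[0,0,-10,0],[0,0,-30,0],[0,0,-60,0],[0,0,-85,0],[0,0,-95,0],[0,0,-100,0],[0,0,-100,0]]]' --jaw 1

```text
time_s: 15.67
position: [0.6196, 0.0535, 0.2577]
eef_rot: [0.936, -0.353, 0.001, -0.0]
contact_force: [1.1, 0.2, 0.9]
gripper_width: 0.0857
```

```bash
python3 - <<'E'
from h import *
import cv2,pickle
o=manip.observe(); print(o["time_s"],o["position"].round(4),o["contact_force"].round(2),o["gripper_width"])
i=eyes.camera_info("wrist"); im=eyes.read_camera("wrist")
cv2.imwrite("pics/w4c.png",cv2.resize(im[100:350,180:460,::-1],None,fx=2.4,fy=2.4,interpolation=cv2.INTER_CUBIC)); cv2.imwrite("pics/w4.png",im[:,:,::-1]);pickle.dump(i,open("w4.pkl","wb"))
s=eyes.read_camera("side");cv2.imwrite("pics/d4.png",cv2.resize(s[150:280,230:410,::-1],None,fx=4,fy=4,interpolation=cv2.INTER_CUBIC))
E
```

```text
15.6667 [0.6196 0.0535 0.2577] [1.15 0.25 0.86] 0.0857119121379252
```

View pics/w4c.png

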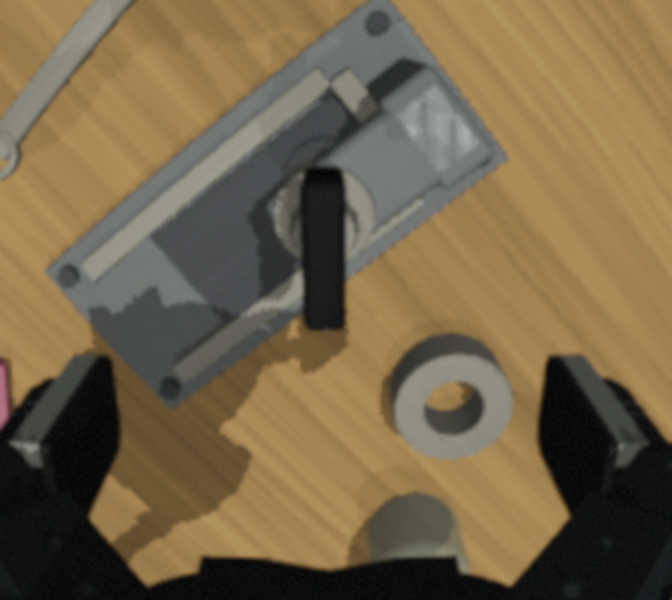

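View pics/d4.png

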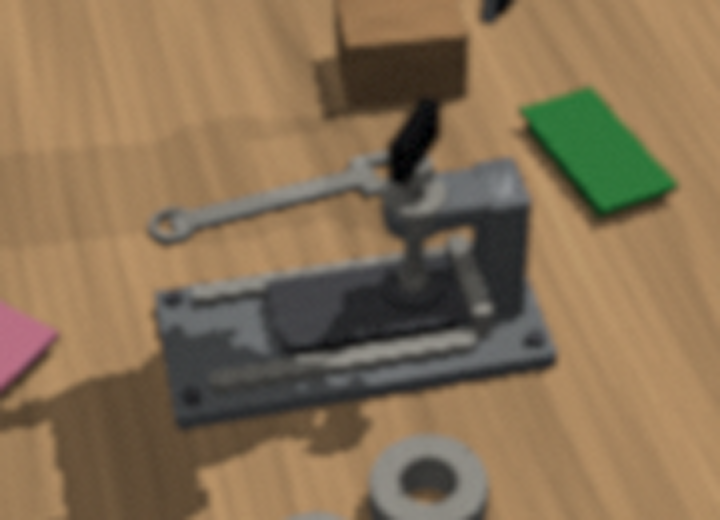

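The bar still lies square to the open jaws (crop column 323, vertical). The pad reaches under the foot towards the stop, with its near edge at crop (150,237)–(215,312), and the neighbours are undisturbed. One numeric check, then hand in.

```bash
python3 - <<'E'
from h import *
import pickle
i=pickle.load(open("w4.pkl","rb")); f=lambda p,z:ray("wrist",(180+p[0]/2.4,100+p[1]/2.4),z,i)[:2]
a=(f((48,270),.015)+f((170,408),.015))/2; u=np.array([np.cos(.053),-np.sin(.053)])
for p in ((150,237),(215,312)): print("pad edge x",((f(p,.033)-a)@u-.13).round(4))
manip.job_done()
E
```

```text
pad edge x -0.0622
pad edge x -0.0622
the job is handed in; nothing more can be done
```

The pad is home against the stop and the knob is turned about 45° past first touch. I let go, withdrew the arm and handed the job in at about 16 s.

- **Pad:** I pushed it about 45 mm along the guides, at roughly 2.5 N while sliding. It stopped dead, and the force rose to about 10 N with no further motion. After clamping, its near edge measures x = -62 mm at both points, against -60 mm expected. That 2 mm difference is at the limit of the camera calibration.
- **Knob:** The resistance stayed flat until the knob read about 1.45 rad, then climbed. That touch angle is good to about ±0.03 rad. I stopped at 2.24 rad, where the holding torque was about 0.12–0.17 N m.
- **After release:** The bar was still square to the open jaws. The wrench, bearing, carton and jar looked undisturbed; the jar is only partly visible in the last views.
- **Noisy reading:** While the knob turned freely, the wrist moment was too noisy, averaging about 0.015 N m instead of 0.04. I judged the touch mainly from the last joint's torque, and the wrist moment agreed once the foot was touching.

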